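Turn a drive sled round and dock it

ROBOT

A 6-joint arm with a two-finger parallel gripper is mounted at the origin on the work surface. World frame = base frame: x ahead of the robot, y to its left, z up, the work surface at z = 0. Lengths are in mm, angles in degrees, forces in N, time in s.
With the tool pointing down it reaches from about 350 to 850 mm from the base axis. Payload 8.1 kg.
Tool frame: the origin (TCP) lies at the very end of the fingers, on their centre line; the grasp point (between the pads) lies r.tcp_to_grasp behind it (r.tcp_to_grasp is the distance from the TCP to the grasp point, in mm); z points along the fingers, y is the line along which they close (so a half turn about z gives the same grasp; the last joint's range is limited). The gripper opens to 85 mm and grips with 20 to 120 N. Pads are 22 mm wide; open, the fingers measure 114 mm over their backs; the gripper's body (76 mm by 85 mm) begins 54 mm behind the grasp point. The pads swing forward as they close: fully open they stand 13 mm farther back than shut.
Start: joints at [-73.419, 7.471, 85.268, -0, 87.261, -4.893], TCP at [219.672, -558.345, 231.292] pointing down, gripper open.
Joint ranges: [-169.43, 169.43], [-51.17, 129.36], [1.28, 143.12], [-76.62, 256.62], [0, 156.53], [-152.29, 152.29]. Speed limits (degrees/s): [136.94, 136.94, 159.86, 180, 180, 180].

INTERFACE

Orientations are given as [roll, pitch, yaw] about the fixed x, y, z axes, in that order (R = Rz(yaw) Ry(pitch) Rx(roll)).
In Python, from bench import sense, viewer, order, r gives the robot as it stands.
- The arm moves only by the tool carry_out, never from a script. Its argument "increments" is one flat list of numbers, 7 for each row, row after row: the shift along the tool's x, y, z as a fraction of full scale, then the turn, a rotation vector about the tool's x, y, z as a fraction of full scale, then the opening, from -1 (shut) to 1 (fully open). A call has exactly 10 rows; each row is the pose to reach, as a shift and turn from the pose commanded when the call began, along the tool's axes at that moment, turning the shorter way round; what a row does not reach only later rows make up. Full scale, the value 1, is 400 mm for a shift and 2 pi rad for a turn. A row lasts 1/8 s, in which the tool goes at most 62.5 mm and 10.7 degrees, less where a joint would pass 70% of its speed; a pose out of reach is approached as far as the arm can. A call with a number of a shift or a turn outside -1 to 1 is refused whole. A call with a gripper value outside its range is refused whole. The fingers move at their own pace and stop on an object; "force" is the grip in N (left out, the last holds). Time passes only in rows, so rows that repeat a pose let the fingers close, or fill a call up. It gives the time, the measured TCP pose, the force, the opening and the grip force at its end, in the units of the state.
- sense(): the state, without advancing time (a new reading comes with each control period).
- viewer.snapshot(name): name is "scene" or "top" or "wrist"; returns the picture (480x640x3 uint8, red, green, blue); there is no depth.
- viewer.get_calibration(name): a dict with "fx", "fy", "cx", "cy" (pixels), "R" (3x3) and "t" (3): a world point X has camera coordinates R X + t. Camera axes: x right, y down, z forward; pixel columns grow to the right and rows downward; lengths in mm; the calibration is good to about 2 mm. A picture is of the moment at which its call begins: read the wrist's pose just before it. get_calibration takes no time and is no camera call; for the wrist camera it gives the pose at the moment of the call.
- order.hand_in(): hands the job in; it is judged then, once.
The state is a dict: "time": time; "joint_pos": joint angles; "qd": joint speeds; "joint_efforts": joint torques, N m; "tool_pos": TCP position; "tcp_rot": TCP orientation; "ft_force": force on the tool from outside, world axes, zero at the start; "wrist_torque": the same for the moment, N m; "finger_gap": finger opening in mm; "grip_force": force on a finger pad.
Only numpy, scipy, OpenCV 4.12 (cv2) and the standard library are available. Lean on these libraries where they do the work, as an engineer would, in place of code of your own. Each camera call takes 0.05 s, during which the arm holds its last target. There are 200 camera calls.

TASK

The drive sled was put back in the grey rack the wrong way round, with its handle inside: draw it out by the connector end, lay it flat on the bench, clear of the rack and its tongue, and let go, then take it by its black handle. Slide it connector first into the empty bay of the drive dock until it is fully home, and let go. Leave everything else on the bench standing where it is.

Things in the scene. Friction and masses are not known exactly. Their poses are not given: they have to be found in the camera images.
- sled: Drive sled: aluminium slab 98 x 48 x 16 mm, brass connector block (8 long, 30 wide, 6 thick) at its front, black handle (22 wide, 14 high, 50 long) at its rear; 0.15-0.28 kg. Origin on the underside, +x to the connector (end at x=61 mm), slab x=53 to -45, handle -45 to -95. Starts handle-first in the rack's pocket, connector end sticking out 72 to 88 mm. z up
- sled_tip (a point): centre of the end face of the sled's connector, 61 mm ahead of the sled's origin, 8 mm above its underside; axes as the sled
- sled_handle (a point): middle of the sled's black handle, 70 mm behind the sled's origin, 8 mm above its underside; axes as the sled
- rack: Grey fixed rack, a hooded pocket open in front: outside 110 deep, 78 wide, 38 mm high; pocket 58 wide, 26 high, 100 deep. Its floor, 6 mm above the bench, runs out in front as a tongue 34 mm wide, 63 mm long. Origin at bench height, middle of the mouth plane; +x into the pocket, z up.
- dock: White fixed drive dock, 160 deep, 164 wide, 35 mm high, with two roofed bays side by side, axes 40 mm either side of its middle. Origin at bench height, middle of the front plane; +x into the bays, z up. One bay already holds a sled, the other is empty; which one varies, and so does the side of the bench the dock is on.
- bay: Empty bay: dark open mouth, a small grey lug (30 mm wide, 5 high) on the roof above it. Origin at bench height on the front plane and bay axis; +x into the bay, z up. Floor 8 mm, ceiling 31 mm above the bench; 51 mm wide, its first 25 mm flaring to 66 at the mouth; rigid stop 108 mm in, no latch. Home: connector on the stop, slab just inside, handle out 48 mm.
- neighbour: The sled already in the other bay, fixed, of the same look, its handle sticking out 48 mm in front. Origin at bench height on the front plane, on that bay's axis; +x points into the bay.
- bottle: clear water bottle, 66 mm across, 190 mm high, standing; origin under its centre
- spray_can: bare metal can, 54 mm across, 160 mm high, standing; origin under its centre
- tape: thick roll of yellow tape lying flat, 80 mm across, 40 mm high, in front of the occupied bay; origin under its centre
- driver: screwdriver lying on the bench, 190 mm long, at the right of the bench; origin near its middle, underside
- graphics_card: black graphics card with two fans lying flat, 200 x 105 x 40 mm; origin under its centre, x along its length
- radio: black handheld radio standing, 36 x 58 x 110 mm plus 70 mm aerial; origin under its centre
- carton: cardboard box standing, 60 x 100 x 150 mm; origin under its centre
- mug: white mug, 80 mm across, 90 mm high, standing; origin under its centre
Not all that is in view belongs to the job. What is shaped like the sled but pink is not meant.

How it is judged:
By the outcome, as a careful person would: the job done as asked, in the order asked, and still so for the second after the job is handed in, with the robot touching nothing.
It also fails if it takes over 64 s, if anything falls off the work surface, if the arm or the gripper's body presses on something with over 40 N, if the wrist force passes 120 N, or if a joint passes its speed limit or range.

## Working session

There is one attempt and no reset: what is moved stays moved. The work goes in short steps, Python scripts to look and compute and a tool call to move; the robot and the scene stay as the last step left them, time stands still between calls to the robot, and variables do not carry over. Pictures are saved under pics/ and viewed, at most 13 in all, crops included, and the job is handed in when it is done.

Besides the shell and the picture viewer there is one more tool, called after ">>>" as name(argument=value, ...), one argument or row to a line, values as JSON. carry_out: Moves the arm, as the interface text tells. Its arguments: {"type":"object","properties":{"increments":{"type":"array"},"force":{"type":"number"}},"required":["increments"]}

```bash
ls; mkdir -p pics
python3 - <<'E'
from bench import sense, viewer, order, r
import cv2
for n in ("scene","top"):
    cv2.imwrite(f"pics/{n}1.png",viewer.snapshot(n)[:,:,::-1])
    c=viewer.get_calibration(n);print(n,c)
print(sense(), r.tcp_to_grasp)
E
```

```text
pics
scene {'fx': 492.3337201973262, 'fy': 492.3337201973262, 'cx': 330.28871833082843, 'cy': 246.31176513282173, 'R': array([[-0.75713679,  0.65323018,  0.0058488 ],
       [ 0.53404712,  0.62410242, -0.57034187],
       [-0.37621477, -0.42870328, -0.8213866 ]]), 't': array([ 384.55437578, -242.03751153, 1557.23324031])}
top {'fx': 467.36905343887423, 'fy': 467.36905343887423, 'cx': 313.0181264014978, 'cy': 246.15521018286577, 'R': array([[-0.01012138, -0.9997128 , -0.02172281],
       [-0.98978005,  0.01310632, -0.14199885],
       [ 0.14224277,  0.02006358, -0.98962844]]), 't': array([  22.49115836,  467.5036347 , 1015.28960478])}
{'time': 0.1, 'joint_pos': array([-7.34160890e+01,  7.51141287e+00,  8.53231585e+01, -1.54002201e-03,
        8.72611859e+01, -4.89283243e+00]), 'qd': array([ 0.06459842, -0.02339373, -0.12500101, -0.02198376,  0.04392978,
        0.04445831]), 'joint_efforts': array([ 9.52011433e-04, -5.70955467e+01, -5.01941264e+01, -1.70262770e-04,
        8.17319553e-03, -2.85669438e-05]), 'tool_pos': array([ 219.54662477, -557.85965048,  230.34160137]), 'tcp_rot': array([-1.79904461e+02, -6.63481336e-03,  2.14768128e+01]), 'ft_force': array([ 0.0162111 , -0.24724322, -0.09204544]), 'wrist_torque': array([-0.03625281, -0.0039601 ,  0.01103351]), 'grip_force': 0.0, 'finger_gap': 85.14622713065064} 18.700000000000003
```

View pics/scene1.png

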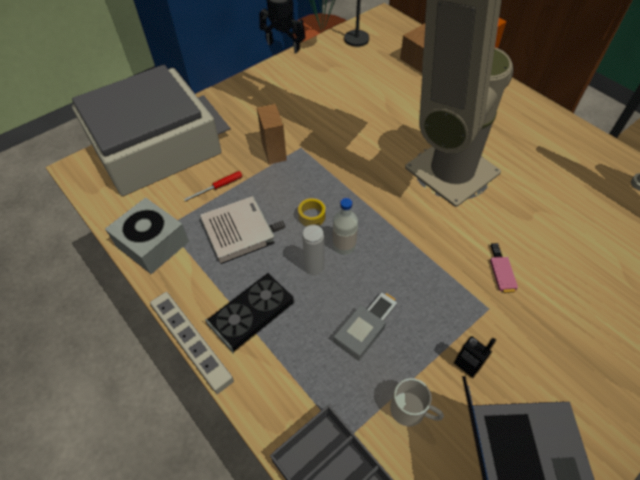

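View pics/top1.png

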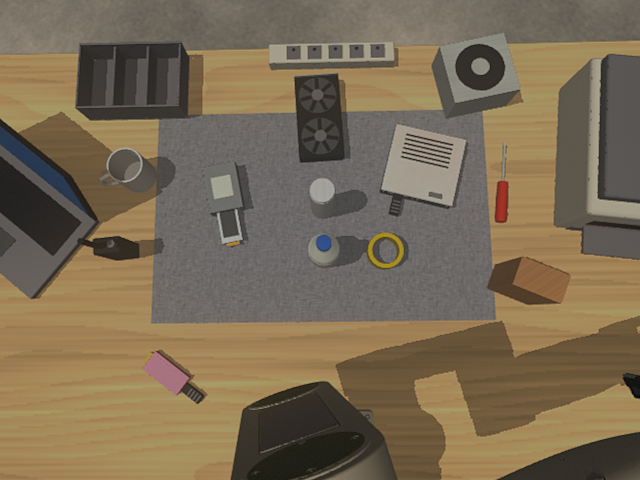

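Scene: rack left of centre with the sled's bright slab and brass tip toward the robot (top ≈ (232,243)). The dock is on the right (≈(425,165)), with the neighbour handle at (396,205) and the lug at (437,195), so the right bay is empty. Enlarging both.

```bash
cat > h.py <<'E'
import numpy as np, cv2
from bench import sense, viewer, order, r
def ray(n,uv,z,c=None):
    c=c or viewer.get_calibration(n); R=np.array(c["R"]);t=np.array(c["t"])
    d=R.T@np.array([(uv[0]-c["cx"])/c["fx"],(uv[1]-c["cy"])/c["fy"],1]); o=-R.T@t
    return o+d*(z-o[2])/d[2]
def proj(n,X,c=None):
    c=c or viewer.get_calibration(n); p=np.array(c["R"])@np.array(X,float)+np.array(c["t"])
    return np.array([c["fx"]*p[0]/p[2]+c["cx"],c["fy"]*p[1]/p[2]+c["cy"]])
E
python3 - <<'E'
import cv2,numpy as np
a=cv2.imread('pics/top1.png')
f=lambda x,y:cv2.resize(a[y:y+130,x:x+100],None,fx=4,fy=4,interpolation=cv2.INTER_CUBIC)
cv2.imwrite('pics/c1.png',np.hstack([f(180,140),f(375,115)]))
E
```

```text
(no output)
```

View pics/c1.png

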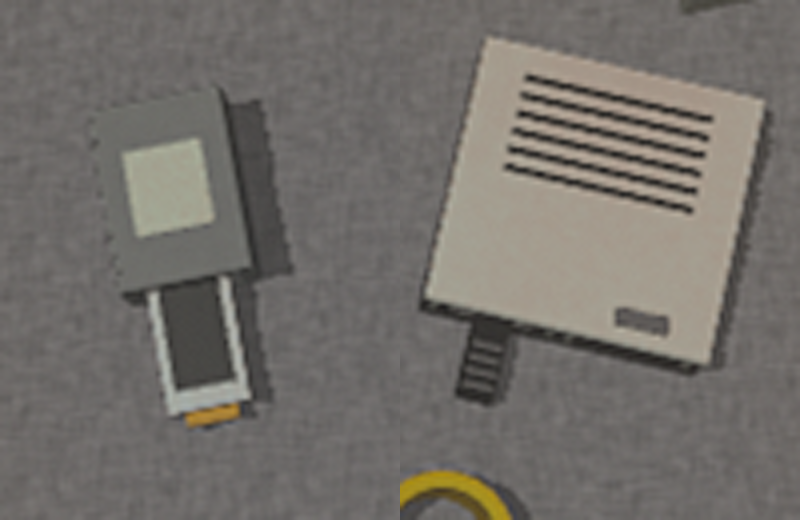

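Crop: rack roof corners ≈ (97,110),(218,87),(250,267),(125,293); slab front ≈ (170,414)-(250,402), brass below it. Dock roof corners ≈ (486,38),(764,100),(712,367),(422,300), lug (642,321) on the right bay.

Run:
```python
from h import *
np.set_printoptions(precision=1,suppress=True)
P=lambda l,ox,oy,z:np.array([ray("top",(u/4+ox-.4,v/4+oy-.4),z) for u,v in l])
R=P([(97,110),(218,87),(250,267),(125,293)],180,140,38)
D=P([(86,38),(364,100),(312,367),(22,300)],375,115,35)
S=P([(170,414),(250,402),(160,290),(228,280)],180,140,22); B=P([(190,426),(240,416)],180,140,17)
L=P([(242,321)],375,115,40)
yaw=lambda v:np.degrees(np.arctan2(v[1],v[0]))
for n,Q in(("rack",R),("dock",D)):
  print(n,Q, "front mid",(Q[2]+Q[3])/2,"yaw",yaw(Q[0]+Q[1]-Q[2]-Q[3]),yaw(Q[1]-Q[0])+90,yaw(Q[2]-Q[3])+90)
print("slab",S,yaw(S[1]-S[0])-90,"mid",S[:2].mean(0));print("tip",B,B.mean(0));print("lug",L)
for n,uv,z in(("bottle",(323,243),190),("can",(322,190),160),("tape",(386,250),40),("radio",(118,248),50),("carton",(530,280),150)):print(n,ray("top",uv,z))
c=viewer.get_calibration("wrist");s=sense();print(c,-np.array(c["R"]).T@c["t"])
```

```text
rack [[654.3 266.5  38. ]
 [666.8 196.7  38. ]
 [560.5 177.   38. ]
 [546.5 248.   38. ]] front mid [553.5 212.5  38. ] yaw 10.109171487878147 10.180770979681668 11.165004449681646
dock [[ 750.9 -178.6   35. ]
 [ 710.5 -336.5   35. ]
 [ 554.  -298.6   35. ]
 [ 595.4 -136.9   35. ]] front mid [ 574.7 -217.7   35. ] yaw -14.32388865492492 -14.373364442194358 -14.359138673539704
slab [[479.2 224.6  22. ]
 [485.5 178.9  22. ]
 [551.5 231.7  22. ]
 [556.8 192.5  22. ]] -172.14076007308478 mid [482.3 201.8  22. ]
tip [[472.9 214.1  17. ]
 [478.3 185.5  17. ]] [475.6 199.8  17. ]
lug [[ 579.9 -259.4   40. ]]
bottle [451.1  -5.2 190. ]
can [563.1  -4.7 160. ]
tape [ 456.  -145.1   40. ]
radio [467.  451.3  50. ]
carton [ 378.6 -408.4  150. ]
{'fx': 368.43544746037367, 'fy': 368.43544746037367, 'cx': 321.20744991552095, 'cy': 239.35379094290008, 'R': array([[ 0.4, -0.9, -0. ],
       [-0.9, -0.3,  0.3],
       [-0.3, -0.1, -0.9]]), 't': array([-598.5,  -42.7,  380.6])} [ 295.8 -527.3  373.2]
```

```bash
cat >> h.py <<'E'
from scipy.spatial.transform import Rotation as Ro
def go(x,y,z,yaw,s=None):
    s=s or sense(); A=Ro.from_euler('xyz',s["tcp_rot"],degrees=True)
    T=Ro.from_euler('xyz',[180,0,yaw],degrees=True)
    d=A.inv().apply(np.array([x,y,z])-s["tool_pos"]); w=(A.inv()*T).as_rotvec()
    print("shift",np.round(d/400,4),"turn",np.round(w/2/np.pi,4),"| mm",np.round(d,1),"deg",np.round(np.degrees(w),2))
E
python3 - <<'E'
from h import *
go(500,205,270,10.5)
E
```

```text
shift [ 1.3507 -1.5182 -0.0965] turn [-0.0003  0.      0.0305] | mm [ 540.3 -607.3  -38.6] deg [-0.1   0.   10.98]
```

>>> carry_out(
  increments=[0.15,-0.15,-0.1,0,0,0,1,0.3,-0.3,-0.1,0,0,0,1,0.4,-0.45,-0.1,0,0,0.01,1,0.5,-0.56,-0.1,0,0,0.015,1,0.6,-0.67,-0.1,0,0,0.02,1,0.7,-0.78,-0.1,0,0,0.025,1,0.8,-0.89,-0.1,0,0,0.03,1,0.9,-0.98,-0.1,0,0,0.03,1,0.95,-1,-0.1,0,0,0.03,1,0.95,-1,-0.1,0,0,0.03,1],
)

```text
time: 1.35
tool_pos: [427.7, -43.1, 270.8]
tcp_rot: [-179.9, 0.0, 11.1]
ft_force: [-0.8, -0.4, -0.6]
finger_gap: 85.3
grip_force: 0.0
```

Run:
```python
from h import *
s=sense();print(s["time"],s["tool_pos"],s["tcp_rot"]);go(500,205,220,10.5)
```

```text
1.35 [427.69962732 -43.1142096  270.7845078 ] [-1.79922802e+02  1.96447436e-02  1.10573327e+01]
shift [ 0.2964 -0.5739  0.1276] turn [-0.0002  0.0001  0.0015] | mm [ 118.6 -229.6   51.1] deg [-0.08  0.02  0.56]
```

>>> carry_out(
  increments=[0.06,-0.12,0,0,0,0.0015,1,0.12,-0.24,0,0,0,0.0015,1,0.18,-0.36,0,0,0,0.0015,1,0.24,-0.47,0.05,0,0,0.0015,1,0.296,-0.574,0.128,0,0,0.0015,1,0.296,-0.574,0.128,0,0,0.0015,1,0.296,-0.574,0.128,0,0,0.0015,1,0.296,-0.574,0.128,0,0,0.0015,1,0.296,-0.574,0.128,0,0,0.0015,1,0.296,-0.574,0.128,0,0,0.0015,1],
)

```text
time: 2.6
tool_pos: [501.0, 200.0, 220.9]
tcp_rot: [-180.0, -0.1, 10.1]
ft_force: [-0.5, 0.3, 0.2]
finger_gap: 85.5
grip_force: 0.0
```

Run:
```python
from h import *
import pickle
s=sense();c=viewer.get_calibration("wrist");im=viewer.snapshot("wrist")
pickle.dump((s,c),open('w1.pkl','wb'));print(s["tool_pos"],s["tcp_rot"],s["time"])
cv2.imwrite("pics/w1.png",im[:,:,::-1])
for X in([475.6,199.8,17],[553.5,212.5,38]):print(proj("wrist",X,c))
```

```text
[501.02832371 200.02650474 220.90775935] [-1.79994424e+02 -7.92319812e-02  1.00832451e+01] 2.6
[317.3861171  229.49318008]
[318.22301492 149.16265241]
```

View pics/w1.png

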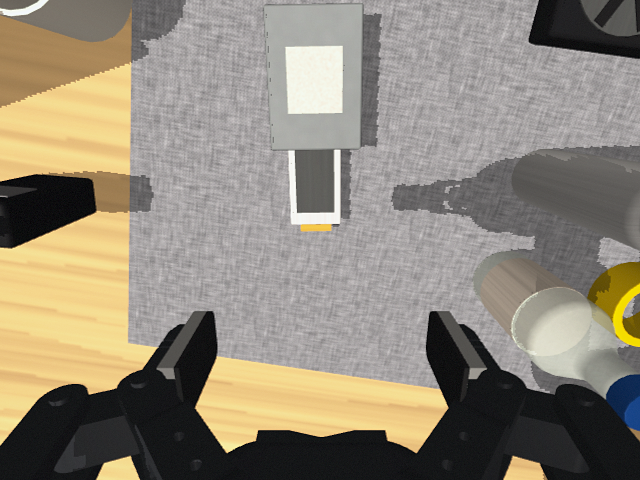

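Wrist view: brass tip bottom edge at row 231 (cols 301-331), slab front corners (291,223),(339,223), rack roof front corners (272,150),(361,149), rear (264,4),(361,4).

Run:
```python
from h import *
import pickle
np.set_printoptions(precision=1,suppress=True)
s,c=pickle.load(open('w1.pkl','rb'))
P=lambda l,z:np.array([ray("wrist",p,z,c) for p in l])
yaw=lambda v:np.degrees(np.arctan2(v[1],v[0]))
S=P([(291,223.5),(339,223.5),(290,150),(341,150)],22);B=P([(301,231.5),(331,231)],17);R=P([(272,150),(361,149),(264,4),(361,4)],38)
print(S,yaw(S[2]+S[3]-S[0]-S[1]),yaw(S[1]-S[0])+90);print(B,B.mean(0));print(R,(R[0]+R[1])/2,yaw(R[2]+R[3]-R[0]-R[1]),yaw(R[1]-R[0])+90)
m=S[:2].mean(0); a=np.radians(10.3); g=m+20*np.array([np.cos(a),np.sin(a),0]);print("grasp",g)
go(g[0],g[1],60,10.3)
```

```text
[[478.6 226.1  22. ]
 [486.8 180.5  22. ]
 [546.9 237.4  22. ]
 [555.  192.   22. ]] 9.436851033440051 10.117465587803053
[[470.7 215.4  17. ]
 [476.4 186.3  17. ]] [473.6 200.8  17. ]
[[545.8 251.6  38. ]
 [560.1 176.2  38. ]
 [653.2 272.3  38. ]
 [666.3 199.   38. ]] [553.  213.9  38. ] 11.492544029735086 10.747318267713297
grasp [502.4 206.9  22. ]
shift [ 0.  -0.   0.4] turn [-0. -0. -0.] | mm [  2.5  -6.4 160.7] deg [-0.  -0.1 -0.2]
```

>>> carry_out(
  increments=[0.006,-0.016,0.1,0,0,0,1,0.006,-0.016,0.2,0,0,0,1,0.006,-0.016,0.3,0,0,0,1,0.006,-0.016,0.4,0,0,0,1,0.006,-0.016,0.45,0,0,0,1,0.006,-0.016,0.48,0,0,0,1,0.006,-0.016,0.51,0,0,0,1,0.006,-0.016,0.53,0,0,0,1,0.006,-0.016,0.546,0,0,0,1,0.006,-0.016,0.546,0,0,0,1],
)

```text
time: 3.9
tool_pos: [501.7, 207.2, 1.5]
tcp_rot: [180.0, 0.0, 10.1]
ft_force: [-0.0, -1.0, 1.0]
finger_gap: 85.4
grip_force: 0.0
```

>>> carry_out(
  increments=[0,0,0,0,0,0,0.3,0,0,0,0,0,0,0,0,0,0,0,0,0,-0.4,0,0,0,0,0,0,-0.4,0,0,0,0,0,0,-0.4,0,0,0,0,0,0,-0.4,0,0,0,0,0,0,-0.4,0,0,0,0,0,0,-0.4,0,0,0,0,0,0,-0.4,0,0,0,0,0,0,-0.4],
  force=50,
)

```text
time: 5.15
tool_pos: [502.5, 207.4, 2.5]
tcp_rot: [-180.0, -0.1, 10.1]
ft_force: [-1.3, -0.1, 5.9]
finger_gap: 47.2
grip_force: 52.5
```

Run:
```python
from h import *
s=sense();print(s)
cv2.imwrite("pics/w2.png",viewer.snapshot("wrist")[:,:,::-1])
```

```text
{'time': 5.15, 'joint_pos': array([ 1.70264748e+01,  1.23867413e+01,  1.05259768e+02, -4.08657217e-03,
        6.22844705e+01,  9.68943817e+01]), 'qd': array([ 0.0793489 ,  0.04597428,  0.00424093,  0.00420579,  0.00076637,
       -0.01469137]), 'joint_efforts': array([ 1.25834676e-01, -5.05267525e+01, -4.01350772e+01,  9.30045638e-02,
       -4.24019080e-01, -6.58537581e-03]), 'tool_pos': array([502.53981736, 207.41868984,   2.45534159]), 'tcp_rot': array([-1.79995309e+02, -6.89559017e-02,  1.01339887e+01]), 'ft_force': array([-1.29996887, -0.12509305,  5.92872006]), 'wrist_torque': array([-0.10504335,  0.12985188, -0.01310718]), 'grip_force': 52.4945068359375, 'finger_gap': 47.218955865278964}
```

View pics/w2.png

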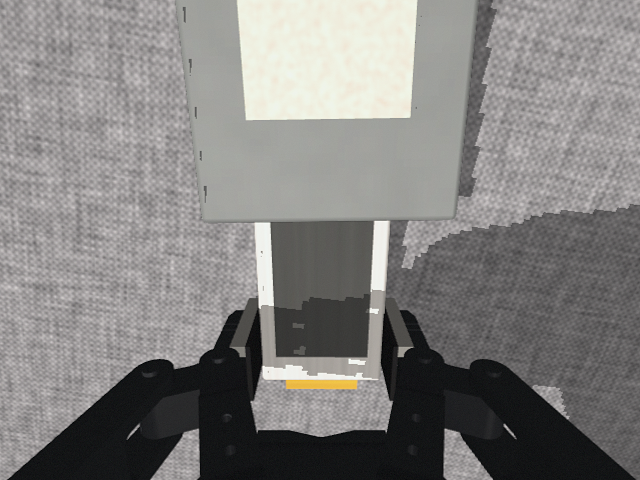

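Fingers hold both slab sides (gap 47), tip just ahead of pads; rack mouth at row 218.

>>> carry_out(
  increments=[0,0,-0.003,0,0,0,-0.4,-0.02,0,-0.004,0,0,0,-0.4,-0.05,0.0005,-0.004,0,0,0,-0.4,-0.09,0.001,-0.004,0,0,0,-0.4,-0.13,0.001,-0.004,0,0,0,-0.4,-0.17,0.002,-0.004,0,0,0,-0.4,-0.21,0.002,-0.004,0,0,0,-0.4,-0.25,0.003,-0.004,0,0,0,-0.4,-0.28,0.003,-0.004,0,0,0,-0.4,-0.28,0.003,-0.004,0,0,0,-0.4],
)

```text
time: 6.45
tool_pos: [390.7, 186.1, 2.9]
tcp_rot: [180.0, 0.0, 10.2]
ft_force: [0.4, 0.9, -2.4]
finger_gap: 47.0
grip_force: 51.7
```

Run:
```python
from h import *
s=sense();print(s["ft_force"],s["tool_pos"],s["joint_pos"])
go(430,60,245,80)
```

```text
[ 0.39320699  0.85234898 -2.4430065 ] [390.69629399 186.14952399   2.94829031] [ 1.86814262e+01 -4.15419239e+00  1.22690223e+02 -4.51730121e-05
  6.15062803e+01  9.85287597e+01]
shift [ 0.0407  0.3278 -0.6051] turn [-1.00e-04  1.00e-04 -1.94e-01] | mm [  16.3  131.1 -242. ] deg [-2.000e-02  4.000e-02 -6.985e+01]
```

>>> carry_out(
  increments=[-0.03,0,-0.1,0,0,0,-0.4,-0.03,0,-0.22,0,0,0,-0.4,-0.03,0.02,-0.34,0,0,0,-0.4,-0.02,0.06,-0.46,0,0,-0.02,-0.4,0,0.1,-0.57,0,0,-0.048,-0.4,0.01,0.15,-0.605,0,0,-0.076,-0.4,0.02,0.2,-0.61,0,0,-0.104,-0.4,0.03,0.25,-0.61,0,0,-0.132,-0.4,0.04,0.3,-0.61,0,0,-0.16,-0.4,0.04,0.32,-0.61,0,0,-0.188,-0.4],
)

```text
time: 7.7
tool_pos: [430.9, 62.1, 247.4]
tcp_rot: [180.0, 0.0, 78.1]
ft_force: [-0.9, -0.6, -2.2]
finger_gap: 46.8
grip_force: 52.8
```

Run:
```python
from h import *
s=sense();print(s["ft_force"],s["tool_pos"],s["tcp_rot"],s["joint_pos"])
go(503.8,-241,245,165.7)
```

```text
[-0.86181214 -0.61179056 -2.19975906] [430.89735379  62.13277702 247.43444474] [1.79963135e+02 1.08349125e-02 7.80782877e+01] [ 1.46731703e+00 -1.93074782e+01  1.08542559e+02 -1.90784786e-02
  9.07315650e+01  1.33887767e+01]
shift [-0.7038  0.3349  0.0064] turn [ 1.000e-04  1.000e-04 -2.434e-01] | mm [-281.5  133.9    2.6] deg [ 2.000e-02  4.000e-02 -8.762e+01]
```

>>> carry_out(
  increments=[-0.07,0.03,0,0,0,-0.028,-0.4,-0.15,0.06,0,0,0,-0.056,-0.4,-0.23,0.1,0,0,0,-0.084,-0.4,-0.31,0.14,0,0,0,-0.112,-0.4,-0.39,0.18,0,0,0,-0.14,-0.4,-0.47,0.22,0,0,0,-0.168,-0.4,-0.55,0.26,0,0,0,-0.196,-0.4,-0.63,0.3,0,0,0,-0.224,-0.4,-0.704,0.335,0.006,0,0,-0.2434,-0.4,-0.704,0.335,0.006,0,0,-0.2434,-0.4],
)

```text
time: 8.95
tool_pos: [501.8, -242.5, 244.3]
tcp_rot: [-180.0, -0.0, 165.3]
ft_force: [0.2, 0.3, -2.0]
finger_gap: 46.9
grip_force: 52.8
```

Run:
```python
from h import *
import pickle
s=sense();c=viewer.get_calibration("wrist");im=viewer.snapshot("wrist")
pickle.dump((s,c),open('w3.pkl','wb'));print(s["tool_pos"],s["tcp_rot"],s["time"])
cv2.imwrite("pics/w3.png",im[:,:,::-1])
go(503.8,-241,-2,165.7)
```

```text
[ 501.83423098 -242.54986284  244.26840211] [-1.79981214e+02 -2.12078598e-02  1.65349803e+02] 8.95
shift [-0.0051  0.0018  0.6161] turn [ 0.     -0.0001 -0.0011] | mm [ -2.    0.7 246.4] deg [ 0.02 -0.03 -0.41]
```

View pics/w3.png

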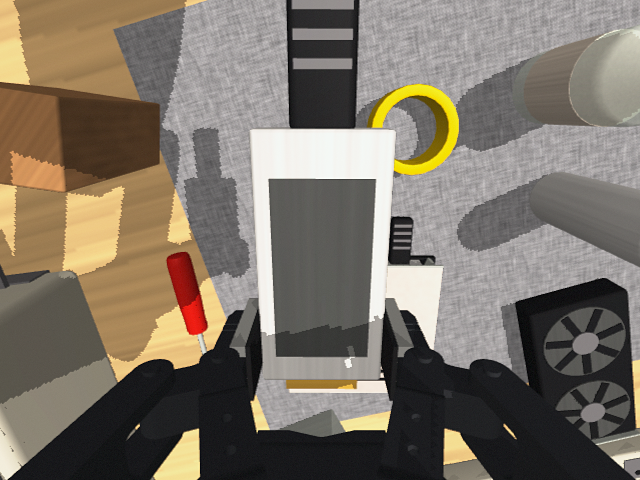

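Wrist view: sled held level, handle toward the robot (cols 290-355), tape at (415,130) and driver at (185,290) clear. Lowering.

>>> carry_out(
  increments=[-0.005,0.002,0.1,0,0,-0.001,-0.4,-0.005,0.002,0.2,0,0,-0.001,-0.4,-0.005,0.002,0.3,0,0,-0.001,-0.4,-0.005,0.002,0.4,0,0,-0.001,-0.4,-0.005,0.002,0.48,0,0,-0.001,-0.4,-0.005,0.002,0.53,0,0,-0.001,-0.4,-0.005,0.002,0.57,0,0,-0.001,-0.4,-0.005,0.002,0.59,0,0,-0.001,-0.4,-0.005,0.002,0.604,0,0,-0.001,-0.4,-0.005,0.002,0.606,0,0,-0.001,-0.4],
)

```text
time: 10.25
tool_pos: [504.2, -240.3, 2.8]
tcp_rot: [-180.0, 0.0, 165.8]
ft_force: [0.1, -0.4, -1.8]
finger_gap: 47.2
grip_force: 52.8
```

>>> carry_out(
  increments=[0,0,0.001,0,0,0,-0.4,0,0,0.002,0,0,0,-0.4,0,0,0.003,0,0,0,-0.4,0,0,0.004,0,0,0,-0.4,0,0,0.005,0,0,0,-0.4,0,0,0.005,0,0,0,-0.4,0,0,0.005,0,0,0,-0.4,0,0,0.005,0,0,0,-0.4,0,0,0.005,0,0,0,-0.4,0,0,0.005,0,0,0,-0.4],
)

```text
time: 11.5
tool_pos: [503.8, -240.1, 0.5]
tcp_rot: [180.0, 0.0, 165.8]
ft_force: [0.5, 0.2, -2.4]
finger_gap: 46.8
grip_force: 52.8
```

>>> carry_out(
  increments=[0,0,0.001,0,0,0,-0.4,0,0,0.002,0,0,0,-0.4,0,0,0.003,0,0,0,-0.4,0,0,0.004,0,0,0,-0.4,0,0,0.005,0,0,0,-0.4,0,0,0.006,0,0,0,-0.4,0,0,0.006,0,0,0,-0.4,0,0,0.006,0,0,0,-0.4,0,0,0.006,0,0,0,-0.4,0,0,0.006,0,0,0,-0.4],
)

```text
time: 12.75
tool_pos: [503.8, -240.1, -1.9]
tcp_rot: [-180.0, 0.0, 165.8]
ft_force: [0.6, -0.5, -1.9]
finger_gap: 46.9
grip_force: 52.8
```

>>> carry_out(
  increments=[0,0,0.001,0,0,0,-0.4,0,0,0.002,0,0,0,-0.4,0,0,0.003,0,0,0,-0.4,0,0,0.003,0,0,0,-0.4,0,0,0.003,0,0,0,-0.4,0,0,0.003,0,0,0,-0.4,0,0,0.003,0,0,0,-0.4,0,0,0.003,0,0,0,-0.4,0,0,0.003,0,0,0,-0.4,0,0,0.003,0,0,0,-0.4],
)

```text
time: 14.0
tool_pos: [503.9, -240.1, -2.3]
tcp_rot: [-180.0, 0.0, 165.8]
ft_force: [-3.9, 2.4, 6.8]
finger_gap: 46.4
grip_force: 58.1
```

>>> carry_out(
  increments=[0,0,0,0,0,0,0.1,0,0,0,0,0,0,0.5,0,0,0,0,0,0,0.5,0,0,0,0,0,0,0.5,0,0,-0.05,0,0,0,0.5,0,0,-0.17,0,0,0,0.5,0,0,-0.3,0,0,0,0.5,0.13,0,-0.4,0,0,0,0.5,0.25,0,-0.45,0,0,0,0.5,0.25,0,-0.45,0,0,0,0.5],
)

```text
time: 15.25
tool_pos: [406.2, -215.8, 181.0]
tcp_rot: [-179.9, 0.3, 165.8]
ft_force: [0.8, -0.2, 0.4]
finger_gap: 64.3
grip_force: 0.0
```

Run:
```python
from h import *
import pickle
s=sense();c=viewer.get_calibration("wrist");im=viewer.snapshot("wrist")
pickle.dump((s,c),open('w4.pkl','wb'));print(s["tool_pos"],s["tcp_rot"],s["time"])
cv2.imwrite("pics/w4.png",im[:,:,::-1]); cv2.imwrite("pics/top4.png",viewer.snapshot("top")[:,:,::-1])
```

```text
[ 406.17830679 -215.82043813  181.01526012] [-179.86375222    0.33520109  165.75345173] 15.25
```

View pics/w4.png

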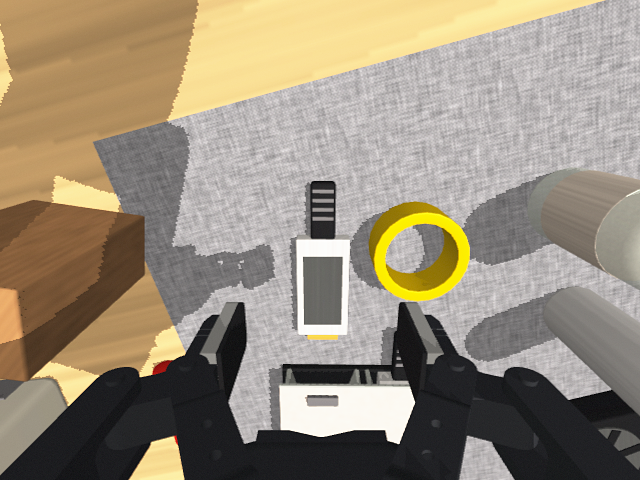

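Sled lies flat: brass (308-338, 340), slab corners (297,334),(347,334),(297,238),(350,238), handle cols 311-336, rows 181-238; lug ahead at cols 307-338, row 400, nicely in line.

Run:
```python
from h import *
import pickle
np.set_printoptions(precision=1,suppress=True)
s,c=pickle.load(open('w4.pkl','rb'))
P=lambda l,z:np.array([ray("wrist",p,z,c) for p in l])
yaw=lambda v:np.degrees(np.arctan2(v[1],v[0]))
a=np.radians(-14.35);ex=np.array([np.cos(a),np.sin(a)]);ey=np.array([-ex[1],ex[0]])
S=P([(297,334),(347,334),(297,238),(350,238)],16);B=P([(308,340),(338,340)],11);H=P([(311,184),(336,184),(311,234),(336,234)],15);L=P([(307,401),(338,401)],40);D=P([(281,386)],35)
b=np.array([564.8,-256.5])
for n,Q in(("slab",S),("tip",B),("handle",H),("lug",L),("corner",D)): print(n,Q[:,:2].mean(0),"bay frame",((Q[:,:2]-b)@np.c_[ex,ey]))
print(yaw((S[0]+S[1]-S[2]-S[3])),yaw(S[1]-S[0])-90)
# dock from top view again: lug & neighbour
im=cv2.imread('pics/top4.png');cv2.imwrite('pics/c4.png',cv2.resize(im[115:265,345:475],None,fx=4,fy=4,interpolation=cv2.INTER_CUBIC))
go(*(H[:,:2].mean(0)),40,165.7)
```

```text
slab [ 473.8 -231.7] bay frame [[ -45.1  -23.2]
 [ -45.3   25.2]
 [-143.2  -21.3]
 [-143.4   25.4]]
tip [ 531.3 -245.8] bay frame [[-35.  -12.8]
 [-35.1  16.9]]
handle [ 401.7 -212.8] bay frame [[-190.9   -8.7]
 [-191.    12.3]
 [-146.7   -9. ]
 [-146.7   13. ]]
lug [ 578.2 -258.2] bay frame [[ 13.4 -13.1]
 [ 13.3  16.5]]
corner [ 555.6 -293.5] bay frame [[  0.3 -38.1]]
-14.93678466823936 -14.087346955889814
shift [0.  0.  0.3] turn [-0.  0.  0.] | mm [  6.8   1.8 138.6] deg [-0.1  0.2  0.1]
```

View pics/c4.png

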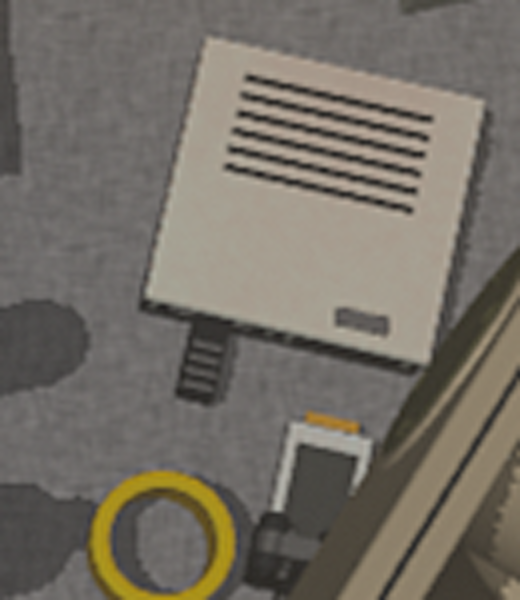

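>>> carry_out(
  increments=[0.022,0.0045,0.05,0,0,0,0,0.022,0.0045,0.12,0,0,0,0,0.022,0.0045,0.2,0,0,0,0,0.022,0.0045,0.28,0,0,0,0,0.022,0.0045,0.33,0,0,0,0,0.022,0.0045,0.36,0,0,0,0,0.022,0.0045,0.38,0,0,0,0,0.022,0.0045,0.39,0,0,0,0,0.022,0.0045,0.39,0,0,0,0,0.022,0.0045,0.39,0,0,0,0],
)

```text
time: 16.6
tool_pos: [399.3, -212.0, 21.6]
tcp_rot: [-180.0, 0.1, 165.8]
ft_force: [0.3, 0.6, -0.2]
finger_gap: 42.6
grip_force: 0.0
```

Run:
```python
from h import *
s=sense();print(s["ft_force"],s["tool_pos"],s["tcp_rot"],s["finger_gap"])
cv2.imwrite("pics/w5.png",viewer.snapshot("wrist")[:,:,::-1])
go(399.6,-212.3,1.5,165.65)
```

```text
[ 0.30610713  0.62297701 -0.21548793] [ 399.26466646 -211.95930361   21.55023522] [-1.79977170e+02  6.38183610e-02  1.65797982e+02] 42.611968880475
shift [-0.001  -0.0006  0.0501] turn [-0.0001  0.0002  0.0004] | mm [-0.4 -0.2 20.1] deg [-0.02  0.07  0.15]
```

View pics/w5.png

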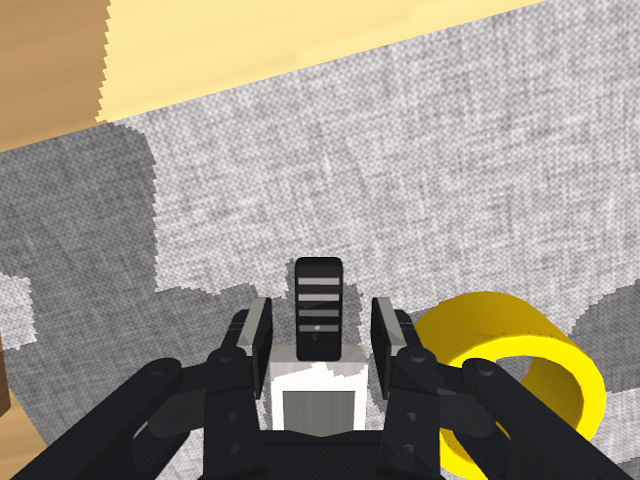

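Fingers straddle the handle (cols 296-342, rows 258-360); tape at (505,390) is close to the right knuckle, so narrow the gap and grip slightly farther back.

>>> carry_out(
  increments=[0.014,0,0,0,0,0,-0.25,0.014,0,0,0,0,0,-0.25,0.014,0,0.015,0,0,0,-0.25,0.014,0,0.03,0,0,0,-0.25,0.014,0,0.047,0,0,0,-0.25,0.014,0,0.047,0,0,0,-0.7,0.014,0,0.047,0,0,0,-1,0.014,0,0.047,0,0,0,-1,0.014,0,0.047,0,0,0,-1,0.014,0,0.047,0,0,0,-1],
  force=100,
)

```text
time: 17.9
tool_pos: [393.4, -210.2, 2.1]
tcp_rot: [-180.0, 0.0, 165.8]
ft_force: [0.9, 0.7, -2.1]
finger_gap: 19.4
grip_force: 99.6
```

>>> carry_out(
  increments=[0,0,-0.01,0,0,0,-1,0,0,-0.02,0,0,0,-1,0,0,-0.03,0,0,0,-1,0,0,-0.03,0,0,0,-1,0,0,-0.03,0,0,0,-1,0,0,-0.03,0,0,0,-1,0,0,-0.03,0,0,0,-1,0,0,-0.03,0,0,0,-1,0,0,-0.03,0,0,0,-1,0,0,-0.03,0,0,0,-1],
)

```text
time: 19.15
tool_pos: [393.3, -210.2, 14.1]
tcp_rot: [-180.0, -0.0, 165.8]
ft_force: [-0.2, -0.0, -2.7]
finger_gap: 19.0
grip_force: 99.6
```

Run:
```python
from h import *
s=sense();print(s["ft_force"],s["wrist_torque"],s["tool_pos"],s["tcp_rot"],s["finger_gap"])
ims=viewer.snapshot("scene")[:,:,::-1];imw=viewer.snapshot("wrist")[:,:,::-1]
a=cv2.resize(ims[180:280,190:340],(600,400),interpolation=cv2.INTER_CUBIC)[:, 150:550]
b=cv2.resize(imw[230:480,170:470],(400,400*250//300))
cv2.imwrite("pics/c6.png",np.hstack([a,cv2.copyMakeBorder(b,0,400-b.shape[0],0,0,cv2.BORDER_CONSTANT)]))
```

```text
[-2.16223058e-01 -1.00204007e-03 -2.71156721e+00] [0.0590975  0.18826545 0.00301204] [ 393.34715315 -210.2424626    14.08484889] [-1.79999116e+02 -2.64024854e-03  1.65799375e+02] 19.03213948163547
```

View pics/c6.png

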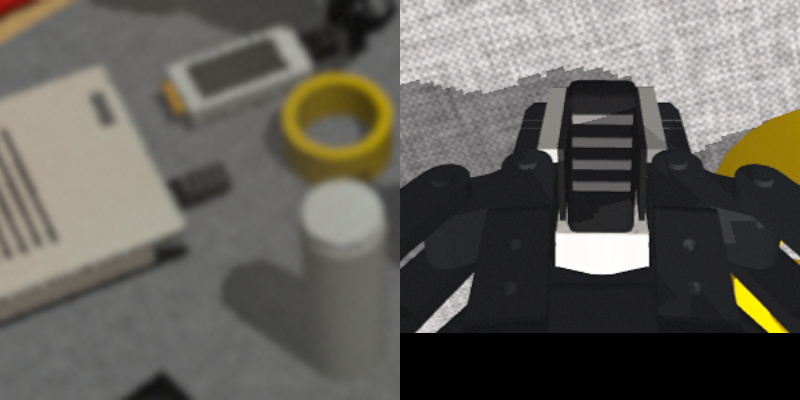

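Scene crop shows the sled lifted, level, clear of the tape; wrist shows handle squarely held. Advancing.

>>> carry_out(
  increments=[-0.02,-0.001,0,0,0,0.0004,-1,-0.04,-0.001,0,0,0,0.0004,-1,-0.06,-0.001,0,0,0,0.0004,-1,-0.08,-0.001,0,0,0,0.0004,-1,-0.1,-0.001,0,0,0,0.0004,-1,-0.12,-0.001,0,0,0,0.0004,-1,-0.14,-0.001,0,0,0,0.0004,-1,-0.16,-0.001,0,0,0,0.0004,-1,-0.16,-0.001,0,0,0,0.0004,-1,-0.16,-0.001,0,0,0,0.0004,-1],
)

```text
time: 20.5
tool_pos: [455.1, -226.2, 13.9]
tcp_rot: [180.0, -0.0, 165.7]
ft_force: [-0.8, 0.4, -2.8]
finger_gap: 19.6
grip_force: 99.5
```

Run:
```python
from h import *
s=sense();print(s["ft_force"],s["wrist_torque"],s["tool_pos"],s["tcp_rot"],s["finger_gap"])
```

```text
[-0.78929205  0.37337894 -2.80021838] [0.09259013 0.13955245 0.00343723] [ 455.07461695 -226.21318964   13.92019728] [ 1.79992065e+02 -3.07927438e-02  1.65658604e+02] 19.60853672836433
```

>>> carry_out(
  increments=[-0.01,0,0,0,0,0,-1,-0.025,0,0,0,0,0,-1,-0.04,0,0,0,0,0,-1,-0.055,0,0,0,0,0,-1,-0.07,0,0,0,0,0,-1,-0.085,0,0,0,0,0,-1,-0.1,0,0,0,0,0,-1,-0.115,0,0,0,0,0,-1,-0.13,0,0,0,0,0,-1,-0.13,0,0,0,0,0,-1],
)

```text
time: 21.75
tool_pos: [506.2, -239.4, 14.2]
tcp_rot: [-180.0, 0.0, 165.7]
ft_force: [0.3, -0.1, -1.2]
finger_gap: 19.5
grip_force: 99.6
```

Run:
```python
from h import *
s=sense();print(s["ft_force"],s["wrist_torque"],s["tool_pos"],s["tcp_rot"])
```

```text
[ 0.25281184 -0.12126968 -1.15203077] [0.07122492 0.18723239 0.01647007] [ 506.15000082 -239.38781744   14.17456512] [-1.79994861e+02  1.68569991e-02  1.65662362e+02]
```

>>> carry_out(
  increments=[-0.01,0,0,0,0,0,-1,-0.02,0,0,0,0,0,-1,-0.03,0,0,0,0,0,-1,-0.04,0,0.001,0,0,0,-1,-0.05,0,0.002,0,0,0,-1,-0.05,0,0.004,0,0,0,-1,-0.05,0,0.006,0,0,0,-1,-0.05,0,0.007,0,0,0,-1,-0.05,0,0.007,0,0,0,-1,-0.05,0,0.007,0,0,0,-1],
)

```text
time: 23.0
tool_pos: [525.0, -244.2, 11.3]
tcp_rot: [180.0, 0.0, 165.7]
ft_force: [0.2, -0.2, -3.3]
finger_gap: 19.5
grip_force: 99.6
```

>>> carry_out(
  increments=[-0.002,0,0.001,0,0,0,-1,-0.004,0,0.002,0,0,0,-1,-0.006,0,0.002,0,0,0,-1,-0.008,0,0.002,0,0,0,-1,-0.01,0,0.002,0,0,0,-1,-0.012,0,0.002,0,0,0,-1,-0.014,0,0.002,0,0,0,-1,-0.014,0,0.002,0,0,0,-1,-0.014,0,0.002,0,0,0,-1,-0.014,0,0.002,0,0,0,-1],
)

```text
time: 24.25
tool_pos: [530.5, -245.6, 10.5]
tcp_rot: [180.0, -0.0, 165.7]
ft_force: [-0.2, 1.0, -1.5]
finger_gap: 19.4
grip_force: 99.6
```

>>> carry_out(
  increments=[-0.001,0,0,0,0,0,-1,-0.002,0,0,0,0,0,-1,-0.003,0,0,0,0,0,-1,-0.004,0,0,0,0,0,-1,-0.005,0,0,0,0,0,-1,-0.006,0,0,0,0,0,-1,-0.007,0,0,0,0,0,-1,-0.007,0,0,0,0,0,-1,-0.007,0,0,0,0,0,-1,-0.007,0,0,0,0,0,-1],
)

```text
time: 25.5
tool_pos: [532.8, -246.1, 10.3]
tcp_rot: [180.0, -0.0, 165.7]
ft_force: [-3.6, 0.4, -2.2]
finger_gap: 19.3
grip_force: 99.6
```

>>> carry_out(
  increments=[-0.001,0,0,0,0,0,-1,-0.002,0,0,0,0,0,-1,-0.003,0,0,0,0,0,-1,-0.004,0,0,0,0,0,-1,-0.005,0,0,0,0,0,-1,-0.005,0,0,0,0,0,-1,-0.005,0,0,0,0,0,-1,-0.005,0,0,0,0,0,-1,-0.005,0,0,0,0,0,-1,-0.005,0,0,0,0,0,-1],
)

```text
time: 26.75
tool_pos: [532.9, -246.0, 9.4]
tcp_rot: [180.0, -0.3, 165.6]
ft_force: [-11.1, 1.4, 0.2]
finger_gap: 19.0
grip_force: 99.7
```

Run:
```python
from h import *
s=sense();print(s["ft_force"],s["wrist_torque"],s["tool_pos"],s["tcp_rot"])
```

```text
[-11.08786681   1.44342898   0.24404299] [ 0.35315052  1.60796998 -0.00955496] [ 532.92834462 -246.03534251    9.38425624] [179.96468995  -0.27543654 165.64815407]
```

On the stop (force rises to 11 N with no travel, at the expected depth). Release and rise.

>>> carry_out(
  increments=[0,0,0,0,0,0,-0.3,0,0,0,0,0,0,-0.1,0,0,0,0,0,0,-0.1,0,0,0,0,0,0,-0.1,0,0,-0.04,0,0,0,-0.1,0,0,-0.12,0,0,0,-0.1,0,0,-0.22,0,0,0,-0.1,0.1,0,-0.34,0,0,0,-0.1,0.2,0,-0.4,0,0,0,-0.1,0.2,0,-0.4,0,0,0,-0.1],
)

```text
time: 28.0
tool_pos: [457.8, -227.5, 174.7]
tcp_rot: [-179.9, 0.3, 165.6]
ft_force: [-0.7, -0.2, -0.3]
finger_gap: 38.3
grip_force: 0.0
```

Run:
```python
from h import *
np.set_printoptions(precision=1,suppress=True)
s=sense();c=viewer.get_calibration("wrist");im=viewer.snapshot("wrist")
print(s["tool_pos"],s["ft_force"],s["time"])
cv2.imwrite("pics/w7.png",im[:,:,::-1])
```

```text
[ 457.8 -227.5  174.7] [-0.7 -0.2 -0.3] 28.0
```

View pics/w7.png

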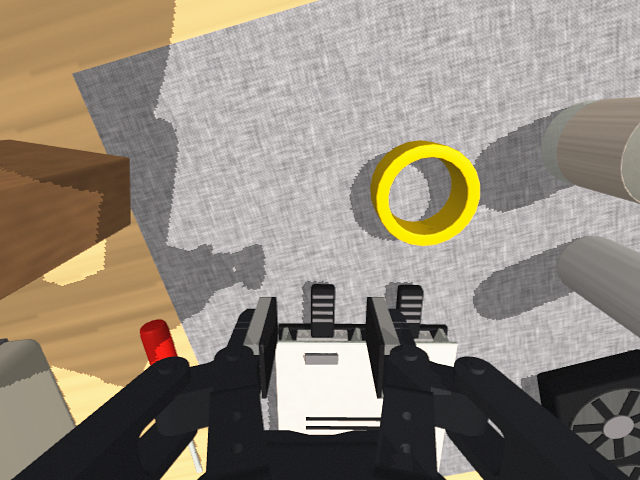

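Both handles end at the same row (284 and 285), at cols 322 and 410, so the sled is home like its neighbour. The tape has not moved.

Run:
```python
from h import *
c=viewer.get_calibration("wrist")
a=np.radians(-14.35)
for p in((322,284.5),(410,285.5)):
    X=ray("wrist",p,22,c)[:2]-[564.8,-256.5];print(X@[np.cos(a),np.sin(a)])
print(order.hand_in())
```

```text
-51.89684590046019
-51.02457935347194
the job is handed in; nothing more can be done
None
```

The sled is in the empty right-hand bay, connector against the stop and released, its handle sticking out within about 1 mm of its neighbour's; I saw nothing else disturbed, and the job is handed in at about 28 s.

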